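# Hold a sensor pod down in a sprung contact-test jig

## Task

Put the slimmer of the two sensor pods on test: turn the T-bar knob of the test jig about a quarter turn so that its lock no longer stands under the sprung ring, seat that pod upright in the ring, and press it, without ramming it, all the way down on its spring so that its foot meets the contact probes. Finish while still holding it fully down with the gripper; do not let go, and leave the other things on the bench where they are.

Things in the scene. Friction and masses are not known exactly. Their poses are not given: they have to be found in the camera images.
- jig: contact-test jig, fixed: aluminium base plate 140 x 120 mm (x -90 to +50, y -60 to +60), top 15 mm above the bench, a 35 mm wide black block with brass probes (tips 38 mm up) under a sprung ring, a T-bar lock knob in front. Origin on the bench under the ring's axis; z up, x from the knob through the ring's axis to the rear. Guide posts at y = +-44 mm, 72 mm tall.
- ring_seat (a point): centre of the sprung ring's top face, where a pod's shoulder rests; moves with the ring: 62 mm above the bench when up, 50 mm when fully down. Axes as the jig's. The aluminium ring is 66 mm wide outside, 47.4 mm inside, 12 mm deep, open below; lugs at y = +-43 mm ride on the posts; a tongue 26 mm wide reaches forward to x = -48 mm.
- ring (a joint): how far the ring is pressed down, m: 0 = up (springs hold it there), 0.012 = fully down on its stop. 600 N/m, preloaded: with a pod in it, some 2 to 3 N of push starts it and 9 to 10 N hold it fully down; it springs up when let go. While the lock's dog is under the tongue it goes down less than 2 mm.
- lock (a joint): turn of the T-bar lock knob about its upright axis, rad, positive counterclockwise from above: 0 = locked, bar and dog along the jig's x axis, dog under the ring's tongue; beyond 1.2 either way the dog is clear and the ring free; end stops at -1.6 and +1.6. Slight friction (0.05 N m); it stays where it is left. Starts within 0.2 of 0.
- lock_grip (a point): middle of the knob's black T-bar, on the knob's axis (62 mm in front of the ring's axis), 74.5 mm above the bench; its x axis runs along the bar and turns with it. The bar is 40 mm long, 10 mm thick and 22 mm high (from 63.5 to 85.5 mm above the bench), on a round hub 25 mm wide.
- pod: the slimmer sensor pod, loose, upright in the tray, 68 mm tall, 0.10 to 0.20 kg: round foot 44 mm wide, 14 mm deep, chamfered 3 mm; shoulder 54 mm wide, 5 mm thick; grey domed body 47 mm wide, narrowing upward; steel connector neck 24 mm wide, from 36 to 68 mm above its underside. Its yaw does not matter. Origin at the centre of its underside, z up its axis.
- pod_shoulder (a point): point on the slim pod's axis level with the underside of its shoulder, 14 mm above its underside: it coincides with ring_seat when the pod is seated
- pod_neck (a point): point on the slim pod's axis in its neck, 52 mm above its underside (16 mm below its top): the place to grip
- pod_wide: the wider sensor pod, loose, of the same form, standing in the tray beside the slim one: shoulder 68 mm wide, foot 58 mm wide (too wide for the ring), neck 28 mm wide, 73 mm tall. Origin at the centre of its underside. To be left alone.
- tray: shallow black tray fixed to the bench, 110 mm along its x by 210 mm along its y, walls 14 mm high, floor 3 mm thick. Origin on the bench under its centre. Two square compartments, centred 21 mm to -y and 62 mm to +y of it, hold the two pods, either pod in either one; a narrow one at -y holds a hex key.
- hex_key: hex key, 95 x 33 x 8 mm, lying in the tray; origin at the centre of its underside; leave alone
- jar_ipa: white screw jar, 42 mm wide, 89 mm tall, to the left of the jig; origin at the centre of its underside; leave alone
- flux_syringe: flux syringe, 124 mm long, 24 mm wide, lying to the left of the jig; origin at the centre of its underside; leave alone
- tweezers: steel tweezers, 122 mm long, 8 mm high, lying behind the jig, left of the mug; origin at the centre of their underside; leave alone
- solder_wick: flat reel of desoldering braid, 42 mm wide, 12 mm high, lying between and behind tray and jig; origin at the centre of its underside; leave alone

How it is judged:
On the way:
1. the lock knob is turned so far that its dog is clear of the ring's tongue ((value of joint lock above 1.2 rad or value of joint lock below -1.2 rad)), for 0.2 s.
At the end, for the whole second after the job is handed in: Still held down by the gripper (over 4 N), the slim pod stands upright (within 4.5 degrees) in the ring, shoulder within 3 mm of its top face and axes within 4 mm; the ring is at rest, pressed down 10.5 mm or more of its 12 mm; the lock knob stands over 1.2 rad from locked (value of joint ring above 0.0105 m and velocity of joint ring between -0.01 and 0.01 m/s and (value of joint lock above 1.2 rad or value of joint lock below -1.2 rad) and horizontal distance between pod_shoulder and ring_seat below 0.004 m and z of pod_shoulder in the frame of ring_seat between -0.003 and 0.003 m and angle between pod's own z axis and vertical below 0.08 rad and contact force between any of the fingers, the arm and pod above 4 N); the arm keeps its last pose, push and grip.
It fails at once if the wider pod or a bystander moved more than 30 mm (distance of any of pod_wide, hex_key, jar_ipa, flux_syringe, tweezers, solder_wick from where it was at the start of the episode above 0.03 m).
It fails at once if the pod rammed into the jig with more than 50 N (contact force between pod and jig above 50 N).
It also fails if it takes over 54 s, if anything falls off the work surface, if the arm or the gripper's body presses on something with over 40 N, if the wrist force passes 120 N, or if a joint passes its speed limit or range.

## Robot

A 6-joint arm with a two-finger parallel gripper is mounted at the origin on a cart in front of the work surface, level with it; the furniture and walls round the work are solid. World frame = base frame: x ahead of the robot, y to its left, z up, the work surface at z = 0. Lengths are in m, angles in rad, forces in N, time in s.
With the tool pointing down it reaches from about 0.3 to 0.875 m from the base axis. Payload 6.4 kg.
Tool frame: the origin (TCP) lies between the finger pads; the fingertips stand 25 mm ahead of it and the grasp point (between the pads) lies 6 mm ahead of it; z points along the fingers, y is the line along which they close (so a half turn about z gives the same grasp; the last joint's range is limited). The gripper opens to 85 mm and grips with 20 to 120 N. Pads are 22 mm wide; open, the fingers measure 114 mm over their backs; the gripper's body (76 mm by 85 mm) begins 54 mm behind the grasp point. The pads swing forward as they close: fully open they stand 13 mm farther back than shut.
Start: joints at [1.002, 0.181, 1.607, -0, 1.354, -0.206], TCP at [0.204, 0.538, 0.256] pointing down, gripper open.
Joint ranges: [-2.99, 2.99], [-0.89, 2.07], [0.3, 2.58], [-1.14, 4.28], [0, 2.63], [-3.12, 3.12]. Speed limits (rad/s): [2.57, 2.57, 3.01, 3.14, 3.14, 3.14].

## Interface

Orientations are given as a unit quaternion [w, x, y, z].
In Python, from bench import ctrl gives the robot as it stands.
- The arm moves only by the tool servo_tool, never from a script. Its argument "series" is text: rows parted by semicolons, each of 7 numbers parted by spaces: the gripper command: -1 is fully open, 1 is shut, values between are in proportion, then the shift along the tool's x, y, z in m, then the turn, a rotation vector about the tool's x, y, z in degrees. A call has 1 to 12 rows; each row is the pose to reach, as a shift and turn from the pose commanded when the call began, along the tool's axes at that moment; what a row does not reach only later rows make up. A row lasts 1/12 s, in which the tool goes at most 41.7 mm and 7.16 degrees, less where a joint would pass 70% of its speed; a pose out of reach is approached as far as the arm can. A call with a gripper value outside its range is refused whole. The fingers move at their own pace and stop on an object; the grip force is fixed at half the most. Time passes only in rows, so rows that repeat a pose let the fingers close. It gives the time, the measured TCP pose, the force, the opening and the grip force at its end, in the units of the state.
- ctrl.get_obs(): the state, without advancing time (a new reading comes with each control period).
- ctrl.camera(name): name is "scene" or "top"; returns a dict with "img" (480x640x3 uint8, red, green, blue), "z_map" (480x640 float32, m along the optical axis (not along the pixel's ray), 0 where there is no reading), "fovy" (degrees; the focal length in pixels is half the picture's height over the tangent of half this angle, whatever the lens; pixels are square), "cx", "cy" (the principal point, pixels), "k1" (the pictures are not rectified: a ray, as slopes to the right and down, at radius r is drawn at 1 + k1 r^2 times it, then the intrinsics apply), "extrinsics" (4x4, takes a point from camera to world coordinates). Camera axes: x right, y down, z forward; pixel columns grow to the right and rows downward; lengths in m; the calibration is good to about 2 mm. A picture is of the moment at which its call begins.
- ctrl.hand_in(): hands the job in; it is judged then, once.
The state is a dict: "time_s": time; "q": joint angles; "dq": joint speeds; "joint_efforts": joint torques, N m; "eef_pos": TCP position; "eef_rot": TCP orientation; "wrist_force": force on the tool from outside, world axes, zero at the start; "torque": the same for the moment, N m; "opening": opening from 0.0 (shut) to 1.0 (fully open); "grasp_force": force on a finger pad.
Only numpy, scipy, OpenCV 4.12 (cv2) and the standard library are available. Lean on these libraries where they do the work, as an engineer would, in place of code of your own. Each camera call takes 0.05 s, during which the arm holds its last target. There are 200 camera calls.

## Working session

There is one attempt and no reset: what is moved stays moved. The work goes in short steps, Python scripts to look and compute and a tool call to move; the robot and the scene stay as the last step left them, time stands still between calls to the robot, and variables do not carry over. Pictures are saved under pics/ and viewed, at most 10 in all, crops included, and the job is handed in when it is done.

Besides the shell and the picture viewer there is one more tool, called after "Emit:" as name(argument=value, ...) on one line, values as JSON. servo_tool: Moves the arm, as the interface text tells. Its arguments: {"type":"object","properties":{"series":{"type":"string"}},"required":["series"]}

```bash
mkdir -p pics; cat > h.py <<'E'
import numpy as np, cv2
from bench import ctrl
def cloud(c):
    H,W=c["z_map"].shape; f=H/2/np.tan(np.radians(c["fovy"])/2)
    K=np.array([[f,0,c["cx"]],[0,f,c["cy"]],[0,0,1.]])
    u,v=np.meshgrid(np.arange(W),np.arange(H))
    p=cv2.undistortPoints(np.stack([u,v],-1).reshape(-1,1,2).astype(float),K,np.array([c["k1"],0,0,0.])).reshape(H,W,2)
    z=c["z_map"]; P=np.dstack([p[...,0]*z,p[...,1]*z,z])
    E=np.array(c["extrinsics"]); X=P@E[:3,:3].T+E[:3,3]; X[z==0]=np.nan
    return X
def save(c,n): cv2.imwrite("pics/"+n,c["img"][...,::-1])
E
python3 - <<'E'
from h import *
for n in("top","scene"):
    c=ctrl.camera(n); save(c,n+"0.png"); X=cloud(c); np.save(n+".npy",X)
    print(n,np.array(c["extrinsics"])[:3,3],c["fovy"],c["k1"])
    for v in range(40,480,80): print([tuple(np.round(X[v,u],2)) for u in range(60,640,130)])
o=ctrl.get_obs();print(o["eef_pos"],o["eef_rot"],o["time_s"],o["opening"],o["wrist_force"])
E
```

```text
top [ 0.41714544 -0.01452288  1.25324508] 49.36573288978269 -0.0317881067262444
[(np.float64(0.99), np.float64(0.5), np.float64(0.22)), (np.float64(0.99), np.float64(0.23), np.float64(0.21)), (np.float64(0.99), np.float64(-0.05), np.float64(0.21)), (np.float64(0.99), np.float64(-0.33), np.float64(0.21)), (np.float64(0.99), np.float64(-0.61), np.float64(0.22))]
[(np.float64(0.85), np.float64(0.55), np.float64(0.11)), (np.float64(0.85), np.float64(0.25), np.float64(0.1)), (np.float64(0.89), np.float64(-0.05), np.float64(0.0)), (np.float64(0.89), np.float64(-0.38), np.float64(0.0)), (np.float64(0.99), np.float64(-0.86), np.float64(-0.26))]
[(np.float64(0.67), np.float64(0.54), np.float64(0.1)), (np.float64(0.69), np.float64(0.26), np.float64(0.0)), (np.float64(0.68), np.float64(-0.05), np.float64(0.01)), (np.float64(0.68), np.float64(-0.37), np.float64(0.01)), (np.float64(0.84), np.float64(-1.1), np.float64(-0.72))]
[(np.float64(0.48), np.float64(0.5), np.float64(0.15)), (np.float64(0.49), np.float64(0.26), np.float64(-0.0)), (np.float64(0.49), np.float64(-0.05), np.float64(0.0)), (np.f
[... 1927 characters left out ...]
-0.09), np.float64(0.32)), (np.float64(0.41), np.float64(0.42), np.float64(-0.72)), (np.float64(0.42), np.float64(-0.19), np.float64(0.0)), (np.float64(0.59), np.float64(-0.36), np.float64(-0.0)), (np.float64(0.76), np.float64(-0.54), np.float64(-0.0))]
[(np.float64(0.01), np.float64(-0.07), np.float64(0.13)), (np.float64(0.24), np.float64(0.19), np.float64(-0.71)), (np.float64(0.52), np.float64(-0.08), np.float64(-0.72)), (np.float64(0.47), np.float64(-0.46), np.float64(0.0)), (np.float64(0.62), np.float64(-0.61), np.float64(0.0))]
[0.20381973 0.53717942 0.25548013] [-2.89150795e-04  1.80411930e-01  9.83590823e-01 -7.38392422e-04] 0.1 0.9979343629296552 [-0.48900641 -0.16004347 -0.3474778 ]
```

View pics/top0.png

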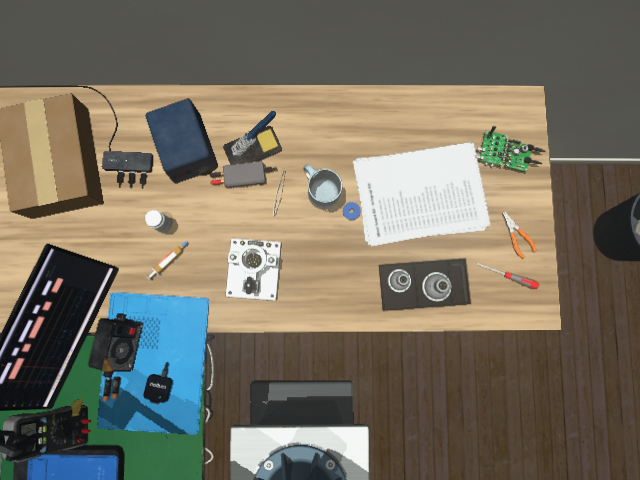

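View pics/scene0.png

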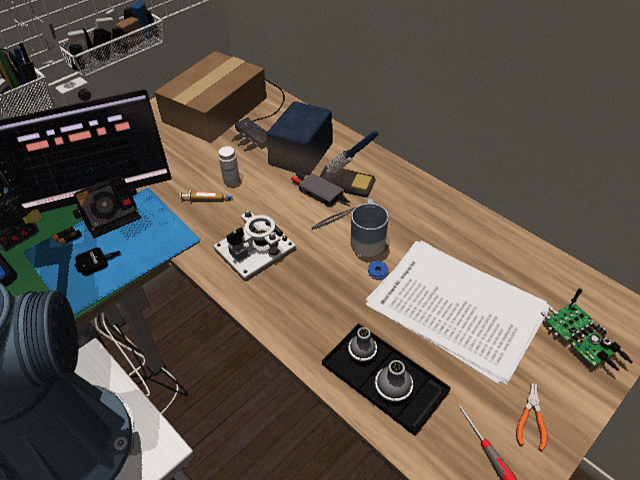

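The top view shows the jig at about (254,268), with its knob at (250,287) and the ring at (254,258). The slim pod is at (399,280), and the wide pod at (437,287) is on the hex-key side of the tray. Next I'll measure them in the clouds.

```bash
cat > m.py <<'E'
from h import *
def circ(p):
    A=np.c_[2*p,np.ones(len(p))]; s=np.linalg.lstsq(A,(p**2).sum(1),rcond=None)[0]; return s[:2],np.sqrt(s[2]+s[0]**2+s[1]**2)
def rect(p): return cv2.minAreaRect((p*1000).astype(np.float32))
E
python3 - <<'E'
from m import *
T=np.load("top.npy");S=np.load("scene.npy")
for n,X in(("top",T),("scene",S)):
    print(n)
    # region around jig and pods in world coords from top pixels
    c=T[262,254,:2]; R=X.reshape(-1,3); R=R[~np.isnan(R[:,0])]
    J=R[np.linalg.norm(R[:,:2]-c,axis=1)<.13]
    for lo,hi in((.010,.019),(.055,.066),(.068,.076),(.080,.092)):
        q=J[(J[:,2]>lo)&(J[:,2]<hi)]
        print(lo,len(q),q[:,:2].mean(0).round(4),rect(q[:,:2]), np.median(q[:,2]).round(4))
    for nm,px in(("slim",(280,399)),("wide",(287,437))):
        c2=T[px[0],px[1],:2]; P=R[np.linalg.norm(R[:,:2]-c2,axis=1)<.04]
        for lo,hi in((.066,.085),(.05,.064),(.017,.025)):
            q=P[(P[:,2]>lo)&(P[:,2]<hi)]
            print(nm,lo,len(q),q[:,:2].mean(0).round(4) if len(q) else 0,rect(q[:,:2]) if len(q)>3 else 0,np.median(q[:,2]).round(4), circ(q[:,:2]) if len(q)>5 else 0)
c=ctrl.camera("top"); a=cv2.resize(c["img"][225:310,215:290],None,fx=6,fy=6,interpolation=cv2.INTER_CUBIC)
cv2.imwrite("pics/jigtop.png",a[...,::-1])
E
```

```text
top
0.01 1692 [0.5073 0.1063] ((515.5367431640625, 108.09375762939453), (120.38843536376953, 140.0174560546875), 85.25639343261719) 0.015
0.055 602 [0.5271 0.1067] ((527.5473022460938, 101.21747589111328), (102.2275390625, 99.59226989746094), 32.91017150878906) 0.0614
0.068 39 [0.5262 0.1002] ((525.9674072265625, 114.36181640625), (81.6703872680664, 87.59027099609375), 48.87714767456055) 0.0715
0.08 82 [0.4734 0.1112] ((473.5672912597656, 111.56764221191406), (10.300497055053711, 38.1363639831543), 85.73843383789062) 0.0853
slim 0.066 89 [ 0.4858 -0.2372] ((486.1339111328125, -237.37777709960938), (20.853042602539062, 22.90861701965332), 0.06337891519069672) 0.0715 (array([ 0.48579744, -0.23727728]), np.float64(0.00862090729371496))
slim 0.05 12 [ 0.482 -0.23 ] ((484.0908203125, -231.0160675048828), (23.687788009643555, 9.806020736694336), 16.23180389404297) 0.0604 (array([ 0.48622501, -0.23809744]), np.float64(0.0122159717689448))
slim 0.017 89 [ 0.484  -0.2328] ((485.18780517578125, -229.36843872070312), (52.275726318359375, 70.47978210449219), 3.3229079246520996) 0.0217 (array([ 0
[... 1804 characters left out ...]
ay([ 0.48730192, -0.23676276]), np.float64(0.024805187410923437))
wide 0.066 229 [ 0.4709 -0.326 ] ((472.0688171386719, -325.7829895019531), (27.783000946044922, 27.592470169067383), 55.70480728149414) 0.0756 (array([ 0.47171914, -0.32557233]), np.float64(0.010561264594839703))
wide 0.05 64 [ 0.4635 -0.3302] ((465.28436279296875, -330.0552673339844), (11.630017280578613, 26.076507568359375), 35.375083923339844) 0.0578 (array([ 0.47250692, -0.32480459]), np.float64(0.013390652284730714))
wide 0.017 126 [ 0.4482 -0.3225] ((455.0360107421875, -317.057861328125), (62.66265869140625, 28.69530487060547), 71.13736724853516) 0.0219 (array([ 0.47129819, -0.32406623]), np.float64(0.03053727230626934))
```

View pics/jigtop.png

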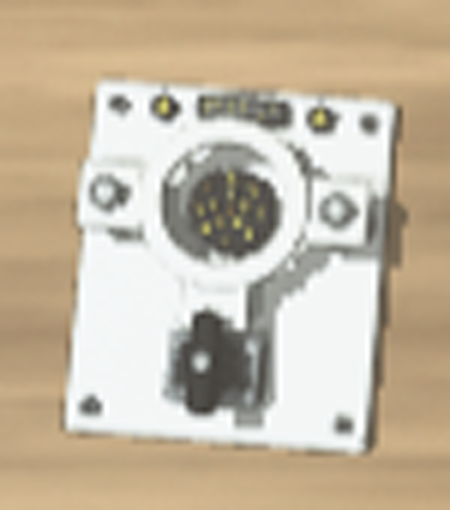

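Measured in the world frame:
- **Ring axis:** about (0.536, 0.1063), with jig yaw about -4.7°.
- **Knob:** (0.474, 0.1113), bar at about -4.3°.
- **Slim pod:** (0.4863, -0.2373), with its top at z 0.071.

I'll turn the knob clockwise because the wrist has room that way.

```bash
cat > go.py <<'E'
import sys
from h import *
from scipy.spatial.transform import Rotation as Ro
def goto(p,yaw_y):
    "shift (mm) and turn (deg) in tool axes to TCP p, tool down with its y at yaw_y deg"
    o=ctrl.get_obs(); w,x,y,z=o["eef_rot"]; R=Ro.from_quat([x,y,z,w])
    a=np.radians(yaw_y); Y=np.array([np.cos(a),np.sin(a),0]); Z=np.array([0,0,-1.]); G=Ro.from_matrix(np.c_[np.cross(Y,Z),Y,Z])
    print("t",o["time_s"],"pos",np.round(o["eef_pos"],4),"shift mm",np.round(R.inv().apply(np.array(p)-o["eef_pos"])*1000,1),"turn",np.round((R.inv()*G).as_rotvec(degrees=True),2),"F",np.round(o["wrist_force"],1),"open",round(o["opening"],3),"grip",o["grasp_force"])
    print("q",np.round(o["q"],2))
if __name__=="__main__": v=list(map(float,sys.argv[1:])); goto(v[:3],v[3])
E
python3 go.py 0.474 0.1112 0.16 85.7
```

```text
t 0.15 pos [0.2038 0.5372 0.2556] shift mm [-403.8 -302.3   95.9] turn [ -0.07  -0.03 -16.48] F [ 0.2 -0.  -0.9] open 1.0 grip 0.0
q [ 1.    0.18  1.61  0.    1.35 -0.21]
```

Emit:
servo_tool(series="0.3 -0.025 -0.019 0 0 0 -1; 0.3 -0.06 -0.045 0.01 0 0 -3; 0.3 -0.094 -0.07 0.02 0 0 -5; 0.3 -0.128 -0.095 0.03 0 0 -7; 0.3 -0.161 -0.12 0.04 0 0 -9; 0.3 -0.195 -0.145 0.05 0 0 -10; 0.3 -0.228 -0.17 0.06 0 0 -11; 0.3 -0.262 -0.195 0.07 0 0 -12; 0.3 -0.295 -0.22 0.08 0 0 -13; 0.3 -0.328 -0.245 0.09 0 0 -14; 0.3 -0.362 -0.27 0.096 0 0 -15; 0.3 -0.39 -0.29 0.096 0 0 -16.5")

```text
time_s: 1.15
eef_pos: [0.4615, 0.132, 0.1593]
eef_rot: [-0.001, 0.037, 0.999, -0.0]
wrist_force: [0.0, 0.4, 0.1]
opening: 0.348
grasp_force: 0.0
```

```bash
python3 go.py 0.474 0.1112 0.092 85.7
```

```text
t 1.15 pos [0.4615 0.132  0.1593] shift mm [-14.2 -19.8  67.3] turn [-0.01 -0.12  0.06] F [0.  0.4 0.1] open 0.348 grip 0.0
q [ 0.03  0.08  1.93  0.    1.13 -1.47]
```

Emit:
servo_tool(series="0.3 -0.0138 -0.0123 0.02 0 0 0; 0.3 -0.0138 -0.0123 0.03 0 0 0; 0.3 -0.0138 -0.0123 0.03 0 0 0; 0.3 -0.0138 -0.0123 0.03 0 0 0")

```text
time_s: 1.48
eef_pos: [0.4734, 0.121, 0.1298]
eef_rot: [-0.002, 0.038, 0.999, 0.0]
wrist_force: [0.7, 0.8, 0.0]
opening: 0.349
grasp_force: 0.0
```

```bash
python3 go.py 0.474 0.1112 0.092 85.7; python3 - <<'E'
from m import *
c=ctrl.camera("scene"); cv2.imwrite("pics/s1.png",cv2.resize(c["img"][150:310,170:370],None,fx=4,fy=4)[:600,:800,::-1])
E
```

```text
t 1.4833 pos [0.4734 0.121  0.1298] shift mm [-1.4 -9.8 37.8] turn [ 0.   -0.17  0.  ] F [0.7 0.8 0. ] open 0.349 grip 0.0
q [ 0.01  0.15  1.92  0.    1.07 -1.49]
```

View pics/s1.png

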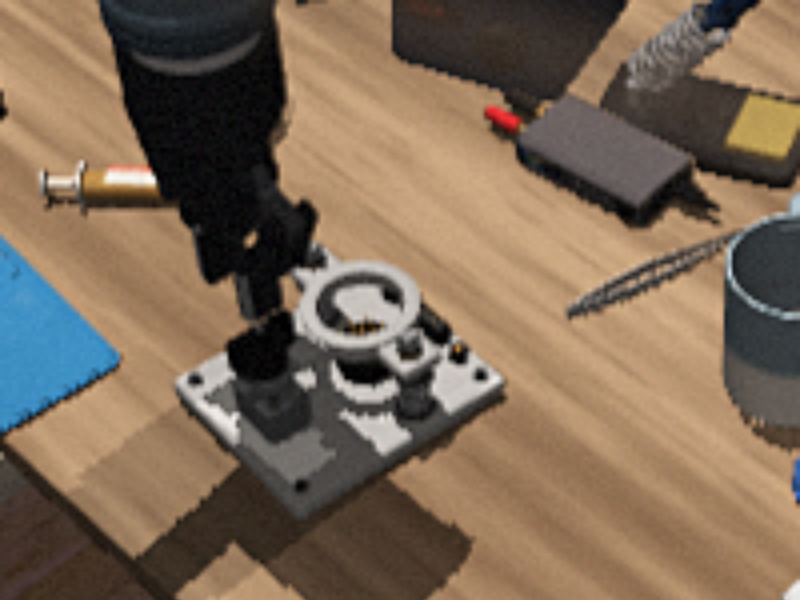

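The gripper hangs above the knob bar (crop 260,345) and is still about 10 mm to its left. I'll shift across, then go down and close.

Emit:
servo_tool(series="0.3 -0.001 -0.01 0 0 0 0; 0.3 -0.001 -0.01 0 0 0 0; 0.3 -0.001 -0.01 0.012 0 0 0; 0.3 -0.001 -0.01 0.025 0 0 0; 0.3 -0.001 -0.01 0.034 0 0 0; 0.3 -0.001 -0.01 0.038 0 0 0; 0.3 -0.001 -0.01 0.038 0 0 0; 0.3 -0.001 -0.01 0.038 0 0 0; 0.3 -0.001 -0.01 0.038 0 0 0")

```text
time_s: 2.28
eef_pos: [0.4754, 0.1107, 0.0933]
eef_rot: [0.001, 0.037, 0.999, -0.0]
wrist_force: [-0.2, -0.2, 1.3]
opening: 0.353
grasp_force: 0.0
```

```bash
python3 go.py 0.474 0.1112 0.092 85.7
```

```text
t 2.2833 pos [0.4754 0.1107 0.0933] shift mm [1.5 0.4 1.3] turn [0.   0.06 0.03] F [-0.2 -0.2  1.3] open 0.353 grip 0.0
q [-0.01  0.21  1.94 -0.    0.99 -1.51]
```

Emit:
servo_tool(series="0.3 0.001 0.001 0.001 0 0 0; 1 0.001 0.001 0.001 0 0 0; 1 0.001 0.001 0.001 0 0 0; 1 0.001 0.001 0.001 0 0 0; 1 0.001 0.001 0.001 0 0 0; 1 0.001 0.001 0.001 0 0 0; 1 0.001 0.001 0.001 0 0 0")

```text
time_s: 2.87
eef_pos: [0.4742, 0.1122, 0.0921]
eef_rot: [0.0, 0.037, 0.999, 0.0]
wrist_force: [-1.5, 4.1, 5.5]
opening: 0.098
grasp_force: 60.3
```

Emit:
servo_tool(series="1 0 0 0 0 0 3; 1 0 0 0 0 0 8; 1 0 0 0 0 0 14; 1 0 0 0 0 0 20; 1 0 0 0 0 0 26; 1 0 0 0 0 0 32; 1 0 0 0 0 0 38; 1 0 0 0 0 0 44; 1 0 0 0 0 0 50; 1 0 0 0 0 0 56; 1 0 0 0 0 0 60; 1 0 0 0 0 0 62")

```text
time_s: 3.87
eef_pos: [0.474, 0.1121, 0.0921]
eef_rot: [-0.0, 0.548, 0.836, 0.0]
wrist_force: [-2.1, 3.1, 7.6]
opening: 0.102
grasp_force: 60.5
```

Emit:
servo_tool(series="1 0 0 0 0 0 5; 1 0 0 0 0 0 10; 1 0 0 0 0 0 15; 1 0 0 0 0 0 20; 1 0 0 0 0 0 23; 1 0 0 0 0 0 23; 1 0 0 0 0 0 23; 1 0 0 0 0 0 23")

```text
time_s: 4.53
eef_pos: [0.4739, 0.1121, 0.0921]
eef_rot: [-0.0, 0.703, 0.711, 0.0]
wrist_force: [-4.0, 3.1, 7.1]
opening: 0.101
grasp_force: 60.5
```

```bash
python3 go.py 0.474 0.1112 0.092 -1
```

```text
t 4.5333 pos [0.4739 0.1121 0.0921] shift mm [-0.9  0.   0.1] turn [-0.01 -0.04  1.71] F [-4.   3.1  7.1] open 0.101 grip 60.49429714679718
q [-0.01  0.21  1.95  0.    0.98 -0.03]
```

Emit:
servo_tool(series="0.3 0 0 0 0 0 0; 0.3 0 0 0 0 0 0; 0.3 0 0 0 0 0 0; 0.3 0 0 0 0 0 0; 0.3 0 0 -0.01 0 0 0; 0.3 0 0 -0.03 0 0 0; 0.3 0 0 -0.06 0 0 0; -0.3 0 0 -0.09 0 0 0; -0.3 0 0 -0.1 0 0 0; -0.3 0 0 -0.1 0 0 0")

```text
time_s: 5.37
eef_pos: [0.4763, 0.1116, 0.1954]
eef_rot: [0.003, 0.703, 0.712, 0.002]
wrist_force: [0.2, 0.4, -0.4]
opening: 0.652
grasp_force: 0.0
```

```bash
python3 go.py 0.4863 -0.2373 0.13 -2.7
```

```text
t 5.3667 pos [0.4763 0.1116 0.1954] shift mm [-349.     5.2   65.6] turn [0.41 0.01 3.42] F [ 0.2  0.4 -0.4] open 0.652 grip 0.0
q [-0.01  0.05  1.88 -0.    1.2  -0.03]
```

Emit:
servo_tool(series="-0.2 -0.02 0 0.005 0 0 0; -0.2 -0.055 0.001 0.01 0 0 0; -0.2 -0.09 0.002 0.02 0 0 0; -0.2 -0.125 0.002 0.03 0 0 0; -0.2 -0.16 0.003 0.04 0 0 0; -0.2 -0.195 0.003 0.05 0 0 0; -0.2 -0.23 0.004 0.06 0 0 0; -0.2 -0.265 0.005 0.065 0 0 0; -0.2 -0.3 0.005 0.065 0 0 0; -0.2 -0.33 0.005 0.065 0 0 0; -0.2 -0.349 0.005 0.065 0 0 0; -0.2 -0.349 0.005 0.065 0 0 0")

```text
time_s: 6.37
eef_pos: [0.4826, -0.2408, 0.1253]
eef_rot: [-0.0, 0.704, 0.71, -0.0]
wrist_force: [0.7, -0.2, 0.2]
opening: 0.601
grasp_force: 0.0
```

Emit:
servo_tool(series="-0.2 0 0 0 0 0 0; -0.2 0 0 0 0 0 0; -0.2 0 0 0 0 0 0")

```text
time_s: 6.62
eef_pos: [0.4829, -0.2357, 0.1258]
eef_rot: [-0.001, 0.702, 0.712, -0.0]
wrist_force: [1.0, -0.2, -0.6]
opening: 0.597
grasp_force: 0.0
```

```bash
python3 go.py 0.4863 -0.2373 0.061 0; python3 - <<'E'
from m import *
c=ctrl.camera("top"); a=cv2.resize(c["img"][225:315,215:290],None,fx=5,fy=5); b=cv2.resize(c["img"][225:315,350:480],None,fx=5,fy=5)[:,:340]
X=cloud(c).reshape(-1,3); q=X[(np.linalg.norm(X[:,:2]-[.474,.1115],axis=1)<.03)&(X[:,2]>.08)&(X[:,2]<.092)]
print(rect(q[:,:2]))
X=cloud(ctrl.camera("scene")).reshape(-1,3)
q=X[(np.linalg.norm(X[:,:2]-[.486,-.2373],axis=1)<.02)&(X[:,2]>.066)&(X[:,2]<.076)]; print(len(q),rect(q[:,:2]) if len(q)>3 else 0)
cv2.imwrite("pics/c2.png",np.hstack([a,b])[...,::-1])
E
```

```text
t 6.6167 pos [ 0.4829 -0.2357  0.1258] shift mm [-1.7  3.5 64.8] turn [-0.08 -0.07  0.77] F [ 1.  -0.2 -0.6] open 0.597 grip 0.0
q [-0.68  0.26  1.8   0.    1.08 -0.69]
((474.4820556640625, 110.7152099609375), (9.177778244018555, 37.764434814453125), 0.058279674500226974)
127 ((487.0569152832031, -237.49221801757812), (23.827239990234375, 21.634483337402344), 16.379316329956055)
```

View pics/c2.png

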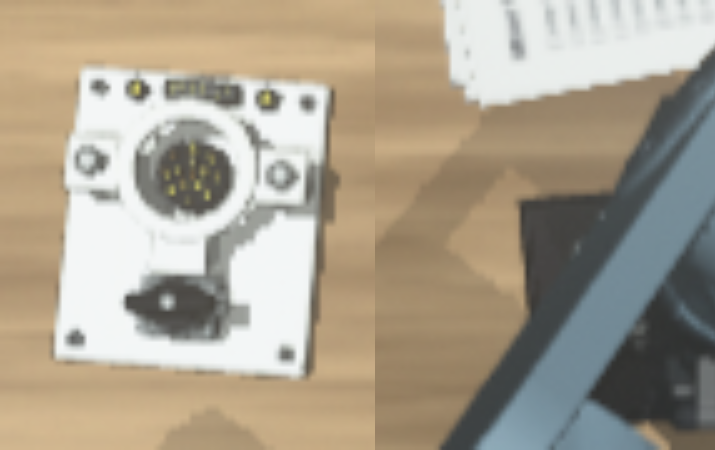

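The knob bar (crop 175,303) now lies across the jig, so the lock is at about -1.49 rad. The arm covers the pods in this view. I'll descend onto the neck.

Emit:
servo_tool(series="-0.2 -0.001 0.003 0.01 0 0 0; -0.2 -0.002 0.0035 0.03 0 0 0; -0.2 -0.002 0.0035 0.045 0 0 0; -0.2 -0.002 0.0035 0.056 0 0 0; -0.2 -0.002 0.0035 0.064 0 0 0; -0.2 -0.002 0.0035 0.065 0 0 0; -0.2 -0.002 0.0035 0.065 0 0 0; -0.2 -0.002 0.0035 0.065 0 0 0; -0.2 -0.002 0.0035 0.065 0 0 0")

```text
time_s: 7.47
eef_pos: [0.4875, -0.2396, 0.0625]
eef_rot: [0.001, 0.703, 0.712, 0.0]
wrist_force: [-0.9, 0.3, 0.2]
opening: 0.601
grasp_force: 0.0
```

```bash
python3 go.py 0.4866 -0.2373 0.061 0
```

```text
t 7.4667 pos [ 0.4875 -0.2396  0.0625] shift mm [ 2.3 -0.9  1.5] turn [0.08 0.06 0.72] F [-0.9  0.3  0.2] open 0.601 grip 0.0
q [-0.68  0.37  1.81 -0.    0.96 -0.69]
```

Emit:
servo_tool(series="-0.2 0.002 -0.001 0.001 0 0 0; -0.2 0.002 -0.001 0.001 0 0 0; 0.2 0.002 -0.001 0.001 0 0 0; 0.35 0.002 -0.001 0.001 0 0 0; 1 0.002 -0.001 0.001 0 0 0; 1 0.002 -0.001 0.001 0 0 0; 1 0.002 -0.001 0.001 0 0 0; 1 0.002 -0.001 0.001 0 0 0; 1 0.002 -0.001 0.001 0 0 0; 1 0.002 -0.001 0.001 0 0 0")

```text
time_s: 8.3
eef_pos: [0.4875, -0.2385, 0.0636]
eef_rot: [0.002, 0.703, 0.712, 0.0]
wrist_force: [-4.1, 3.0, 17.2]
opening: 0.264
grasp_force: 78.0
```

```bash
python3 go.py 0.4866 -0.2373 0.061 0
```

```text
t 8.3 pos [ 0.4875 -0.2385  0.0636] shift mm [ 1.2 -0.9  2.6] turn [0.19 0.16 0.72] F [-4.1  3.  17.2] open 0.264 grip 77.9560239361308
q [-0.67  0.36  1.82 -0.    0.96 -0.69]
```

The upward 17 N suggests the tips are bearing on the dome. I'll open slightly, rise 4 mm and grip again.

Emit:
servo_tool(series="0.1 0 0 0 0 0 0; 0.1 0 0 0 0 0 0; 0.1 0 0 -0.002 0 0 0; 0.1 0 0 -0.004 0 0 0; 0.1 0 0 -0.004 0 0 0; 0.35 0 0 -0.004 0 0 0; 1 0 0 -0.004 0 0 0; 1 0 0 -0.004 0 0 0; 1 0 0 -0.004 0 0 0; 1 0 0 -0.004 0 0 0; 1 0 0 -0.004 0 0 0; 1 0 0 -0.004 0 0 0")

```text
time_s: 9.3
eef_pos: [0.4859, -0.2371, 0.0646]
eef_rot: [-0.0, 0.703, 0.712, 0.0]
wrist_force: [-0.4, -0.0, 1.1]
opening: 0.263
grasp_force: 58.6
```

```bash
python3 go.py 0.4866 -0.2373 0.13 0
```

```text
t 9.3 pos [ 0.4859 -0.2371  0.0646] shift mm [ -0.2   0.7 -65.4] turn [-0.   -0.    0.71] F [-0.4 -0.   1.1] open 0.263 grip 58.57319355010986
q [-0.67  0.36  1.82  0.    0.96 -0.69]
```

Emit:
servo_tool(series="1 0 0 -0.01 0 0 0; 1 0 0 -0.03 0 0 0; 1 0 0 -0.055 0 0 0; 1 0 0 -0.08 0 0 0; 1 0 0 -0.1 0 0 0; 1 0 0 -0.11 0 0 0; 1 0 0 -0.11 0 0 0; 1 0 0 -0.11 0 0 0")

```text
time_s: 9.97
eef_pos: [0.4858, -0.2371, 0.1746]
eef_rot: [0.0, 0.703, 0.711, 0.0]
wrist_force: [0.3, 0.6, -1.6]
opening: 0.265
grasp_force: 58.9
```

```bash
python3 go.py 0.536 0.1063 0.175 0
```

```text
t 9.9667 pos [ 0.4858 -0.2371  0.1746] shift mm [342.7  54.5  -0.5] turn [0.02 0.02 0.71] F [ 0.3  0.6 -1.6] open 0.265 grip 58.91093909740448
q [-0.67  0.19  1.77 -0.    1.18 -0.69]
```

Emit:
servo_tool(series="1 0.015 0.002 0 0 0 0; 1 0.045 0.007 0 0 0 0; 1 0.08 0.013 0 0 0 0; 1 0.115 0.018 0 0 0 0; 1 0.15 0.024 0 0 0 0; 1 0.185 0.029 0 0 0 0; 1 0.22 0.035 0 0 0 0; 1 0.255 0.041 0 0 0 0; 1 0.285 0.045 0 0 0 0; 1 0.31 0.049 0 0 0 0; 1 0.325 0.052 0 0 0 0; 1 0.335 0.054 0 0 0 0")

```text
time_s: 10.97
eef_pos: [0.5341, 0.1012, 0.1726]
eef_rot: [-0.002, 0.702, 0.712, -0.001]
wrist_force: [0.2, -0.2, -1.4]
opening: 0.264
grasp_force: 58.9
```

Emit:
servo_tool(series="1 0.007 0.001 0 0 0 0; 1 0.007 0.001 0 0 0 0; 1 0.007 0.001 0 0 0 0; 1 0.007 0.001 0 0 0 0")

```text
time_s: 11.3
eef_pos: [0.5364, 0.1046, 0.1743]
eef_rot: [-0.0, 0.703, 0.711, -0.0]
wrist_force: [-0.3, -1.0, -1.2]
opening: 0.266
grasp_force: 58.9
```

```bash
python3 go.py 0.536 0.1063 0.135 0; python3 - <<'E'
from m import *
from scipy.optimize import least_squares
c=ctrl.camera("scene"); X=cloud(c); o=ctrl.get_obs(); e=np.array(o["eef_pos"])
cv2.imwrite("pics/s3.png",cv2.resize(c["img"][130:290,170:370],None,fx=4,fy=4)[...,::-1])
R=X.reshape(-1,3); P=R[(np.linalg.norm(R[:,:2]-e[:2],axis=1)<.045)]
us=e[2]-.0616
for lo,hi,r in((us+.001,us+.010,.022),(us+.0145,us+.0185,.027)):
    q=P[(P[:,2]>lo)&(P[:,2]<hi)][:,:2]
    if len(q)<6: print(lo,len(q)); continue
    s=least_squares(lambda c:np.linalg.norm(q-c,axis=1)-r,e[:2],loss="soft_l1",f_scale=.001)
    print(lo,len(q),s.x,(s.x-e[:2])*1000,np.median(abs(s.fun)))
print("min z in pod col",np.nanpercentile(P[P[:,2]>.09][:,2],[0,1]),us)
# ring outer from this view
J=R[(np.linalg.norm(R[:,:2]-[.536,.1063],axis=1)<.034)&(R[:,2]>.0595)&(R[:,2]<.065)][:,:2]; print(len(J),rect(J),circ(J))
# ring from start clouds: outer edge/hole fit
for n in("top","scene"):
    R=np.load(n+".npy").reshape(-1,3)
    J=R[(abs(R[:,2]-.0615)<.003)][:,:2]; J=J[np.linalg.norm(J-[.536,.1063],axis=1)<.0345]
    f=lambda c:np.maximum(0,.0237-np.linalg.norm(J-c,axis=1))+np.maximum(0,np.linalg.norm(J-c,axis=1)-.033)
    s=least_squares(lambda c:np.linalg.norm(J-c,axis=1)-.02835,[.536,.1063]);print(n,len(J),s.x, circ(J))
E
```

```text
t 11.3 pos [0.5364 0.1046 0.1743] shift mm [ 1.7 -0.3 39.3] turn [-0.04  0.02  0.66] F [-0.3 -1.  -1.2] open 0.266 grip 58.90184283256531
q [-0.02  0.21  1.75 -0.    1.18 -0.04]
0.1138224879984371 36 [0.53853343 0.10559427] [2.0581407  1.05911326] 0.0008507786792171929
0.1273224879984371 66 [0.53932205 0.10661617] [2.84676646 2.0810139 ] 0.001513013912524919
min z in pod col [0.11316904 0.12808044] 0.1128224879984371
241 ((535.7022094726562, 105.89314270019531), (66.2437744140625, 62.39133071899414), 47.266239166259766) (array([0.53650031, 0.10622055]), np.float64(0.028464420313947383))
top 271 [0.53508642 0.10625924] (array([0.53504885, 0.10626033]), np.float64(0.028764981193399843))
scene 268 [0.53590717 0.10622901] (array([0.53577446, 0.10626511]), np.float64(0.028439742435217172))
```

View pics/s3.png

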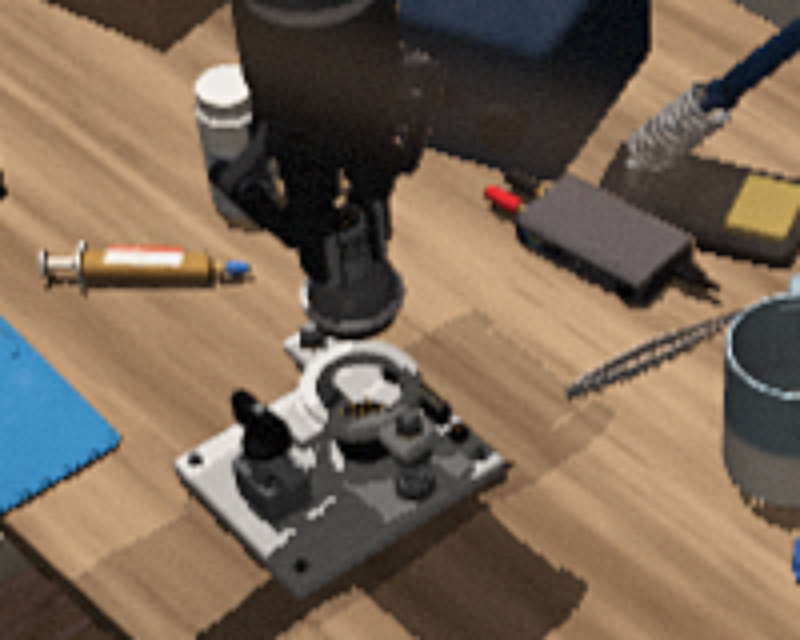

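The pod hangs upright just above the ring (crop 350,325; ring at 365,390), and the knob bar is turned. I'll centre it and lower to just above the ring.

Emit:
servo_tool(series="1 0.002 -0.001 0.01 0 0 0; 1 0.002 -0.001 0.025 0 0 0; 1 0.002 -0.001 0.037 0 0 0; 1 0.002 -0.001 0.045 0 0 0; 1 0.002 -0.001 0.046 0 0 0; 1 0.002 -0.001 0.046 0 0 0; 1 0.002 -0.001 0.046 0 0 0")

```text
time_s: 11.93
eef_pos: [0.5359, 0.1074, 0.1289]
eef_rot: [0.0, 0.703, 0.711, 0.0]
wrist_force: [-0.1, 0.4, -0.7]
opening: 0.259
grasp_force: 58.9
```

```bash
python3 go.py 0.5353 0.1064 0.114 0
```

```text
t 11.9333 pos [0.5359 0.1074 0.1289] shift mm [-1.  -0.6 14.9] turn [0.02 0.   0.7 ] F [-0.1  0.4 -0.7] open 0.259 grip 58.860116600990295
q [-0.02  0.27  1.78  0.    1.09 -0.03]
```

Now the foot goes into the ring, gently.

Emit:
servo_tool(series="1 -0.001 -0.0006 0 0 0 0; 1 -0.001 -0.0006 0.002 0 0 0; 1 -0.001 -0.0006 0.004 0 0 0; 1 -0.001 -0.0006 0.006 0 0 0; 1 -0.001 -0.0006 0.007 0 0 0; 1 -0.001 -0.0006 0.008 0 0 0; 1 -0.001 -0.0006 0.009 0 0 0; 1 -0.001 -0.0006 0.01 0 0 0; 1 -0.001 -0.0006 0.01 0 0 0")

```text
time_s: 12.68
eef_pos: [0.5349, 0.1065, 0.1184]
eef_rot: [-0.0, 0.703, 0.711, -0.0]
wrist_force: [-0.1, 0.2, -0.9]
opening: 0.262
grasp_force: 58.9
```

```bash
python3 go.py 0.5353 0.1064 0.1096 0
```

```text
t 12.6833 pos [0.5349 0.1065 0.1184] shift mm [-0.1  0.4  8.8] turn [-0.02 -0.    0.71] F [-0.1  0.2 -0.9] open 0.262 grip 58.85996997356415
q [-0.02  0.28  1.79  0.    1.07 -0.03]
```

Emit:
servo_tool(series="1 0 0.0003 0.001 0 0 0; 1 0 0.0003 0.002 0 0 0; 1 0 0.0003 0.003 0 0 0; 1 0 0.0003 0.004 0 0 0; 1 0 0.0003 0.005 0 0 0; 1 0 0.0003 0.006 0 0 0; 1 0 0.0003 0.007 0 0 0; 1 0 0.0003 0.008 0 0 0; 1 0 0.0003 0.009 0 0 0; 1 0 0.0003 0.01 0 0 0; 1 0 0.0003 0.01 0 0 0")

```text
time_s: 13.6
eef_pos: [0.5354, 0.1065, 0.1088]
eef_rot: [0.0, 0.703, 0.712, 0.0]
wrist_force: [-2.1, 0.3, 2.6]
opening: 0.265
grasp_force: 59.2
```

```bash
python3 go.py 0.5353 0.1064 0.0976 0
```

```text
t 13.6 pos [0.5354 0.1065 0.1088] shift mm [-0.1 -0.1 11.2] turn [0.   0.   0.71] F [-2.1  0.3  2.6] open 0.265 grip 59.22740042209625
q [-0.02  0.3   1.79 -0.    1.05 -0.03]
```

The shoulder is on the ring and the spring has started to move. I'll press slowly.

Emit:
servo_tool(series="1 0 0 0.001 0 0 0; 1 0 0 0.002 0 0 0; 1 0 0 0.003 0 0 0; 1 0 0 0.004 0 0 0; 1 0 0 0.005 0 0 0; 1 0 0 0.006 0 0 0; 1 0 0 0.007 0 0 0; 1 0 0 0.008 0 0 0; 1 0 0 0.009 0 0 0; 1 0 0 0.01 0 0 0; 1 0 0 0.01 0 0 0; 1 0 0 0.01 0 0 0")

```text
time_s: 14.6
eef_pos: [0.5354, 0.1065, 0.0991]
eef_rot: [0.0, 0.703, 0.712, 0.0]
wrist_force: [-3.4, -0.2, 8.3]
opening: 0.265
grasp_force: 59.8
```

```bash
python3 go.py 0.5353 0.1064 0.0976 0
```

```text
t 14.6 pos [0.5354 0.1065 0.0991] shift mm [-0.1 -0.1  1.5] turn [0.   0.   0.72] F [-3.4 -0.2  8.3] open 0.265 grip 59.83444690704346
q [-0.02  0.31  1.8  -0.    1.03 -0.03]
```

Emit:
servo_tool(series="1 0 -0.0004 0.0003 0 0 0; 1 0 -0.0004 0.0006 0 0 0; 1 0 -0.0004 0.0009 0 0 0; 1 0 -0.0004 0.0012 0 0 0; 1 0 -0.0004 0.0012 0 0 0; 1 0 -0.0004 0.0012 0 0 0")

```text
time_s: 15.1
eef_pos: [0.5354, 0.1065, 0.0982]
eef_rot: [0.0, 0.703, 0.712, 0.0]
wrist_force: [-3.1, 0.1, 9.2]
opening: 0.261
grasp_force: 59.9
```

Emit:
servo_tool(series="1 0 0 0.0003 0 0 0; 1 0 0 0.0006 0 0 0; 1 0 0 0.0008 0 0 0; 1 0 0 0.0008 0 0 0; 1 0 0 0.0008 0 0 0")

```text
time_s: 15.52
eef_pos: [0.5354, 0.1065, 0.0976]
eef_rot: [0.0, 0.703, 0.712, 0.0]
wrist_force: [-2.8, -0.2, 10.1]
opening: 0.256
grasp_force: 60.1
```

Emit:
servo_tool(series="1 0 0 0.0003 0 0 0; 1 0 0 0.0006 0 0 0; 1 0 0 0.0006 0 0 0; 1 0 0 0.0006 0 0 0")

```text
time_s: 15.85
eef_pos: [0.5355, 0.1065, 0.0974]
eef_rot: [0.0, 0.703, 0.712, 0.0]
wrist_force: [-4.4, -0.3, 14.1]
opening: 0.263
grasp_force: 60.6
```

```bash
python3 go.py 0.5353 0.1064 0.0976 0; python3 - <<'E'
from m import *
c=ctrl.camera("scene"); R=cloud(c).reshape(-1,3)
cv2.imwrite("pics/s4.png",cv2.resize(c["img"][130:290,170:370],None,fx=4,fy=4)[...,::-1])
o=np.array([.5354,.1063]);d=np.linalg.norm(R[:,:2]-o,axis=1)
for n,lo,hi in(("ring",.0285,.033),("shoulder top",.0245,.0262)):
    q=R[(d>lo)&(d<hi)&(R[:,2]>.042)&(R[:,2]<.066)];print(n,len(q),np.percentile(q[:,2],[5,25,50,75,95]).round(4))
R=np.load("scene.npy").reshape(-1,3);d=np.linalg.norm(R[:,:2]-o,axis=1);q=R[(d>.0285)&(d<.033)&(R[:,2]>.042)&(R[:,2]<.066)];print("start",np.percentile(q[:,2],[5,25,50,75,95]).round(4))
E
```

```text
t 15.85 pos [0.5355 0.1065 0.0974] shift mm [-0.1 -0.2 -0.2] turn [0.06 0.01 0.72] F [-4.4 -0.3 14.1] open 0.263 grip 60.55651366710663
q [-0.02  0.32  1.8  -0.    1.03 -0.03]
ring 103 [0.0433 0.0464 0.0486 0.0502 0.0527]
shoulder top 40 [0.0476 0.0505 0.0543 0.056  0.0598]
start [0.0526 0.0583 0.0611 0.0626 0.0644]
```

View pics/s4.png

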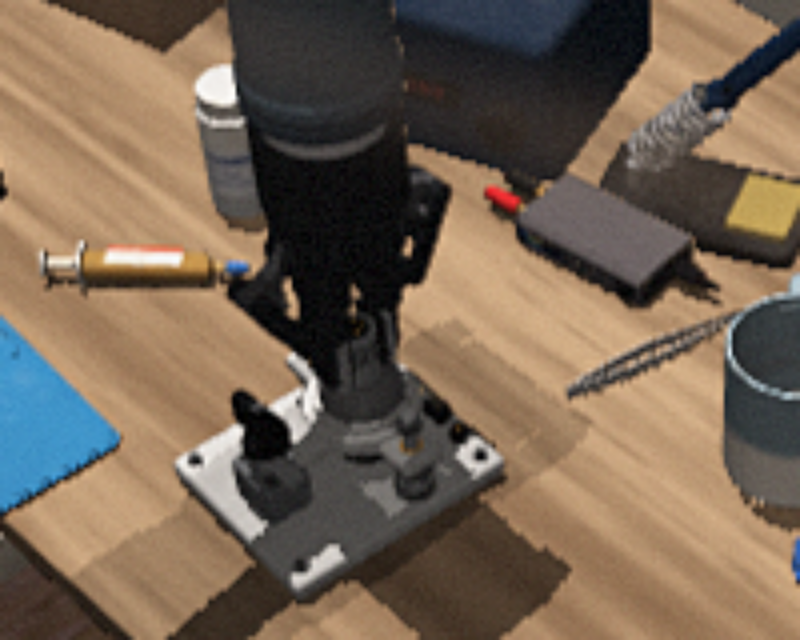

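The pod sits upright in the ring (crop 370,400). The ring is about 12 mm lower than at the start and the force has jumped at the stop, so the pod is fully down and still gripped.

```bash
python3 -c "
from bench import ctrl
print(ctrl.hand_in())"
```

```text
the job is handed in; nothing more can be done
None
```

I turned the lock knob to about -1.49 rad and seated the slim pod upright in the ring. It is held fully down on the stop, pressed with about 14 N and still gripped, and the job is handed in; no verdict came back.

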